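Feel for the proud plug on the blower cover

TASK

One of the five steel plugs on the red cover has not gone home and stands a little higher than the other four. Take the probe from its stand, touch the plug tops lightly with its tip to find the high one, and press only that one home with the probe, steadily, until it is level with the rest, never pushing hard on a plug that is already home (keep under about 8 N there) nor so hard on the high one that its rubber is pushed through (keep under about 22 N). Then put the probe back upright in its stand and leave the other parts on the bench where they are.

Things in the scene. Friction and masses are not known exactly. Their poses are not given: they have to be found in the camera images.
- cover: Red cast cover, fixed to the bench, 160 (x) by 224 (y) by 45 mm high; origin at the centre of its underside, z up. On its upper face (45 mm up) stand five look-alike seats at x, y = (-55, -82), (55, -82), (55, 0), (55, 82), (-55, 82) mm: each a black rubber grommet, 34 mm wide at the foot and 10 mm tall, with a steel plug 18 mm across in its middle.
- spot (a point): Centre of the cover at the height of the flat tops of the plugs that are home (within 0.3 mm): 58 mm above the cover's underside, 13 mm above its upper face, axes as the cover's. The one plug that is not home stands 3 mm higher; any of the five seats may be the one.
- plug (a joint): How far the high plug has slid into its grommet (m): 0 at the start, 0.003 home, level with the rest; it does not tell the place. It slides only under about 14 N: pushed harder, the force stays at 14 to 16 N while it slides, then rises again at 2.5 N per mm once it is home, so a push that has risen to 18 or 19 N has put it home. It stays where it was pushed.
- seat_a (a joint): How far the grommet of one of the four plugs that are home is pressed down (m), 0 at rest; the letter does not tell the place. It gives like a spring, 1 N to start and 2.5 N more per mm, and comes back up when let go; beyond 0.004 (about 11 N) it is spoilt.
- seat_b (a joint): How far the grommet of one of the four plugs that are home is pressed down (m), 0 at rest; the letter does not tell the place. It gives like a spring, 1 N to start and 2.5 N more per mm, and comes back up when let go; beyond 0.004 (about 11 N) it is spoilt.
- seat_c (a joint): How far the grommet of one of the four plugs that are home is pressed down (m), 0 at rest; the letter does not tell the place. It gives like a spring, 1 N to start and 2.5 N more per mm, and comes back up when let go; beyond 0.004 (about 11 N) it is spoilt.
- seat_d (a joint): How far the grommet of one of the four plugs that are home is pressed down (m), 0 at rest; the letter does not tell the place. It gives like a spring, 1 N to start and 2.5 N more per mm, and comes back up when let go; beyond 0.004 (about 11 N) it is spoilt.
- seat_e (a joint): How far the grommet of the high plug is pressed down (m), 0 at rest; the letter does not tell the place. It gives like a spring, 1 N to start and 2.5 N more per mm, and comes back up when let go; beyond 0.0095 (about 25 N) it is pushed through.
- probe_mid (a point): Centre, half-way up, of the black handle of the probe. The probe is upright in its stand, handle up, about 0.12 kg: the handle is a plain cylinder 26 mm across and 70 mm tall, below it a steel shaft 10 mm across and 40 mm long with a flat tip. The point is 75 mm above the tip and 35 mm above the handle's lower shoulder; z points along the probe to the handle's top.
- probe_tip (a point): Centre of the flat lower end of the probe's shaft, 75 mm below probe_mid.
- stand_hole (a point): Centre of the mouth of the hole in the probe's stand, an aluminium block 70 by 70 by 50 mm fixed to the bench; the point is on its top face, 50 mm above the bench, z up. The hole is 18 mm wide with a slight chamfer and 46 mm deep; in place, the probe's shaft is in the hole and the handle's shoulder rests on the block, so that probe_mid is 35 mm above this point.
- washer: Bystander: loose steel washer 40 mm across and 6 mm thick lying on the cover's face between the seats; origin at its underside.
- socket: Bystander: steel wrench socket 34 mm across and 55 mm tall, standing on the bench beyond the probe's stand; origin at its underside.
- catch_can: Bystander: white plastic catch can 72 mm across and 100 mm tall with two stubs; origin at its underside.
- coupler: Bystander: black rubber hose coupler, a tube 72 mm across and 60 mm tall; origin at its underside.
- wrench: Bystander: steel wrench lying on the bench to the right of the cover; origin at its underside.

How it is judged:
By the outcome, as a careful person would: the job done as asked, in the order asked, and still so for the second after the job is handed in, with the robot touching nothing.
It also fails if it takes over 67 s, if anything falls off the work surface, if the arm or the gripper's body presses on something with over 40 N, if the wrist force passes 120 N, or if a joint passes its speed limit or range.

ROBOT

A 6-joint arm with a two-finger parallel gripper is mounted at the origin on the work surface. World frame = base frame: x ahead of the robot, y to its left, z up, the work surface at z = 0. Lengths are in mm, angles in rad, forces in N, time in s.
With the tool pointing down it reaches from about 275 to 750 mm from the base axis. Payload 10.2 kg.
Tool frame: the origin (TCP) lies at the very end of the fingers, on their centre line; the grasp point (between the pads) lies 19 mm behind it; z points along the fingers, x is the direction in which the jaws open and shut, and the axes are right-handed (so a half turn about z gives the same grasp; the last joint's range is limited). The gripper opens to 85 mm and grips with 20 to 120 N. Pads are 22 mm wide; open, the fingers measure 114 mm over their backs; the gripper's body (76 mm by 85 mm) begins 54 mm behind the grasp point. The pads swing forward as they close: fully open they stand 13 mm farther back than shut.
Start: joints at [1.05, 0.313, 1.498, -0, 1.331, -0.223], TCP at [154.057, 501.894, 208.094] pointing down, gripper open.
Joint ranges: [-2.94, 2.94], [-0.97, 2.17], [0.19, 2.56], [-1.23, 4.37], [0.02, 3.11], [-2.88, 2.88]. Speed limits (rad/s): [2.39, 2.39, 3.01, 3.14, 3.14, 3.14].

INTERFACE

Orientations are given as a unit quaternion [w, x, y, z].
In Python, from rig import telemetry, capture, camera_model, finish_job gives the robot as it stands.
- The arm moves only by the shell command python3 -m inch 'ROWS' [FORCE]. ROWS is JSON, a list of rows, each a list of 5 numbers: the shift along the tool's x, y, z in m, then the turn about the tool's z in rad, then the finger opening in m, from 0 to 0.0854. A call has exactly 5 rows; each row shifts and turns the pose as measured when the row begins, along the tool's axes as they then stand; what a row does not reach is not made up. A row lasts 1/12 s, in which the tool goes at most 41.7 mm and 7.16 degrees, less where a joint would pass 70% of its speed; a pose out of reach is approached as far as the arm can. A call with a gripper value outside its range is refused whole. The fingers move at their own pace and stop on an object; FORCE is the grip in N (left out, the last holds). Time passes only in rows, so rows that do not move let the fingers close, or fill a call up. It gives the time, the measured TCP pose, the force and the opening at its end, in the units of the state.
- telemetry.sense(): the state, without advancing time (a new reading comes with each control period).
- capture(name): name is "scene" or "top"; returns the picture (420x560x3 uint8, blue, green, red); there is no depth.
- camera_model(name): a dict with "mtx" (3x3 intrinsics, pixels), "camera_from_world" (4x4, takes a point from world to camera coordinates). Camera axes: x right, y down, z forward; pixel columns grow to the right and rows downward; lengths in mm; the calibration is good to about 2 mm. A picture is of the moment at which its call begins. camera_model takes no time and is no camera call.
- finish_job(): hands the job in, once; it reports no verdict.
The state is a dict: "time_s": time; "joints": joint angles; "dq": joint speeds; "tau": joint torques, N m; "eef_pos": TCP position; "ee_rot": TCP orientation; "force": force on the tool from outside, world axes, zero at the start; "wrist_torque": the same for the moment, N m; "grip_width": opening from 0.0 (shut) to 1.0 (fully open).
Only numpy, scipy, OpenCV 4.12 (cv2) and the standard library are available. Lean on these libraries where they do the work, as an engineer would, in place of code of your own. Each camera call takes 0.05 s, during which the arm holds its last target. There are 200 camera calls.

## Working session

There is one attempt and no reset: what is moved stays moved. The work goes in short steps, Python scripts to look and compute and a shell command to move; the robot and the scene stay as the last step left them, time stands still between calls to the robot, and variables do not carry over. Pictures are saved under pics/ and viewed, about 8 in all and at most 12, crops included, and the job is handed in when it is done.

```bash
mkdir -p pics; ls; python3 - <<'E'
from rig import telemetry,capture,camera_model
import cv2,numpy as np
for n in("scene","top"):
    cv2.imwrite(f"pics/{n}0.png",capture(n)); m=camera_model(n); print(n,np.round(m["mtx"],1).tolist(),np.round(m["camera_from_world"],4).tolist())
print(telemetry.sense())
E
```

```text
pics
scene [[415.5, 0.0, 280.8], [0.0, 415.5, 206.6], [0.0, 0.0, 1.0]] [[0.1288, 0.9917, 0.0042, -97.0081], [0.785, -0.0994, -0.6115, -349.3], [-0.6059, 0.082, -0.7913, 1383.2601], [0.0, 0.0, 0.0, 1.0]]
top [[385.2, 0.0, 277.7], [0.0, 385.2, 207.3], [0.0, 0.0, 1.0]] [[0.015, -0.9994, -0.0301, 47.4428], [-0.9809, -0.0089, -0.1943, 521.2195], [0.194, 0.0324, -0.9805, 907.3146], [0.0, 0.0, 0.0, 1.0]]
{'time_s': 0.1, 'joints': array([ 1.04959816e+00,  3.13432496e-01,  1.49834555e+00,  1.86630815e-05,
        1.33102254e+00, -2.23381254e-01]), 'dq': array([-0.00037226,  0.00034438, -0.00247248,  0.0007828 , -0.00019938,
       -0.00196866]), 'tau': array([ 1.71432817e-03, -4.12904048e+01, -2.60144949e+01, -3.09958223e-04,
        3.06666378e-03,  1.88273742e-05]), 'eef_pos': array([153.92005015, 501.6635234 , 207.57850805]), 'ee_rot': array([ 2.34167168e-04,  8.04188318e-01,  5.94374280e-01, -5.56799265e-04]), 'force': array([-0.0726492 ,  0.17711277, -0.47694446]), 'wrist_torque': array([ 0.07353819, -0.02728528,  0.03340207]), 'grip_width': 0.9978278626703505}
```

View pics/scene0.png

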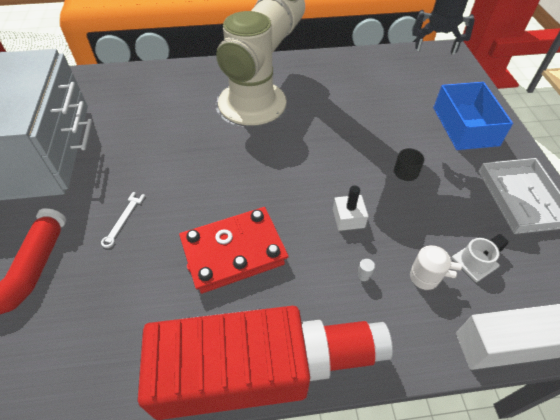

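View pics/top0.png

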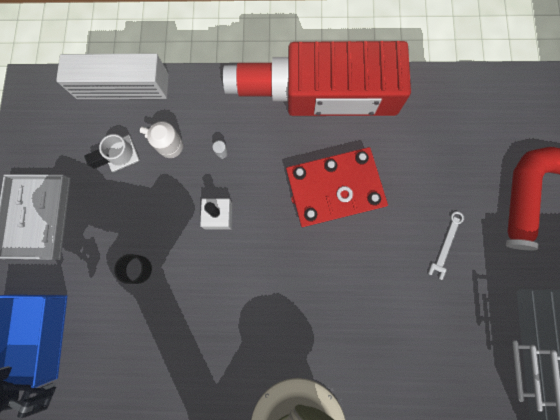

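The scene view shows the cover around (235,248) and the stand with the probe at (350,205). The top view shows the stand at (215,213), the probe handle at about (211,209), the five plugs at (299,172), (331,164), (362,156), (375,198) and (310,214), and the washer at (345,194).

```bash
cat > h.py <<'E'
from rig import telemetry,capture,camera_model
import cv2,numpy as np
def ray(n,p,z):
    m=camera_model(n);T=m["camera_from_world"];T=np.array(T);R,t=T[:3,:3],T[:3,3]
    c=-R.T@t;d=R.T@np.linalg.inv(m["mtx"])@np.array([p[0],p[1],1.])
    return (c+d*(z-c[2])/d[2])[:2]
def blobs(mask,off=(0,0),amin=8):
    k,l,s,c=cv2.connectedComponentsWithStats(mask.astype(np.uint8))
    return [(c[i]+off,s[i][4]) for i in range(1,k) if s[i][4]>=amin]
def proj(n,P):
    m=camera_model(n);T=np.array(m["camera_from_world"]);q=m["mtx"]@(T[:3,:3]@np.array(P,float)+T[:3,3]);return q[:2]/q[2]
E
python3 - <<'E'
from h import *
for n,(x0,y0,x1,y1),st in(("top",(280,140,395,235),(195,192,235,235)),("scene",(170,200,300,295),(325,180,375,235))):
    im=cv2.imread(f"pics/{n}0.png")
    c=im[y0:y1,x0:x1].astype(int); m=(c.min(2)>110)
    print(n)
    for p,a in blobs(m,(x0,y0)): print(' seat',p.round(1),a,ray(n,p,58).round(1))
    x0,y0,x1,y1=st;c=im[y0:y1,x0:x1].astype(int)
    for p,a in blobs(c.min(2)>120,(x0,y0),30): print(' stand',p.round(1),a,ray(n,p,50).round(1))
    for p,a in blobs(c.max(2)<40,(x0,y0),10): print(' dark',p.round(1),a,ray(n,p,120).round(1))
    cv2.imwrite(f"pics/{n}_st.png",cv2.resize(im[y0-10:y1+10,x0-10:x1+10],None,fx=6,fy=6,interpolation=2))
a=cv2.imread("pics/top_st.png");b=cv2.imread("pics/scene_st.png");h=min(a.shape[0],b.shape[0])
cv2.imwrite("pics/st.png",np.hstack([a[:h],b[:h]]))
E
```

```text
top
 seat [362.3 156.2] 42 [ 652.7 -158. ]
 seat [330.9 164. ] 44 [631.9 -79. ]
 seat [299.4 171.7] 46 [6.11e+02 3.00e-01]
 seat [344.5 193.8] 154 [ 554.9 -111.5]
 seat [374.9 197.4] 45 [ 546.3 -186.1]
 seat [310.6 213.4] 49 [504.7 -27.7]
 stand [215.7 215.1] 745 [499.7 208.3]
 dark [216.3 211.1] 21 [496.8 193.7]
scene
 seat [231.2 235. ] 4924 [564.3 -94.5]
 seat [256.5 213.5] 44 [508.3 -28.9]
 seat [223.4 236.1] 173 [ 565.1 -113.1]
 seat [192.  233.8] 52 [ 548.9 -186.9]
 seat [272.6 248. ] 53 [612.7  -1.2]
 seat [239.1 259.8] 55 [634.3 -80.4]
 seat [204.3 271.6] 57 [ 654.7 -159.6]
 stand [349.3 213.1] 980 [530.2 201.6]
 dark [352.1 200.3] 84 [544.3 195.4]
```

View pics/st.png

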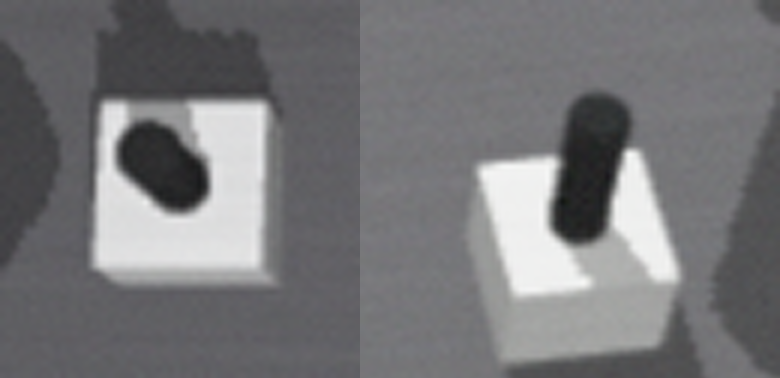

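```bash
cat >> h.py <<'E'
from scipy.spatial.transform import Rotation as Ro
def shift(target,s=None):
    s=s or telemetry.sense();q=s["ee_rot"];R=Ro.from_quat(np.r_[q[1:],q[0]])
    return R.inv().apply(np.array(target)-s["eef_pos"])
def st():
    s=telemetry.sense();print('t',round(s["time_s"],2),'pos',s["eef_pos"].round(1),'F',s["force"].round(2),'g',round(s["grip_width"],3));return s
E
python3 - <<'E'
from h import *
f=lambda q,o:(np.array(q)+.5)/6-.5+np.array(o)
print('stand top',ray("top",f((181,184),(185,182)),50),'scene',ray("scene",f((577,223),(255,170)),50))
print('stand scn',ray("scene",f((np.mean([478,638,680,515])-360,np.mean([163,152,280,297])),(315,170)),50))
print('handle top',ray("top",f((148,150),(185,182)),120),ray("scene",f((599-360,120),(315,170)),120))
L=np.array([[55,-82],[55,0],[55,82],[-55,-82],[-55,82]])
A=np.array([[652.7,-158],[631.9,-79],[611,.3],[546.3,-186.1],[504.7,-27.7]]);B=np.array([[654.7,-159.6],[634.3,-80.4],[612.7,-1.2],[548.9,-186.9],[508.3,-28.9]])
for W in(A,B,(A+B)/2):
    l=np.c_[L,0*L[:,:1]];w=np.c_[W,0*L[:,:1]];R,_=Ro.align_vectors(w-w.mean(0),l-l.mean(0));y=R.as_rotvec()[2]
    c=w.mean(0)-R.apply(l.mean(0));print('cover',c.round(1),y,(R.apply(l)+c)[:,:2].round(1).tolist(),(w-R.apply(l)-c)[:,:2].round(1).tolist())
print('shift to above stand',shift([500,206,150]))
E
```

```text
stand top [506.89157587 211.09983965] scene [511.00508446 209.79607353]
stand scn [511.04483583 210.11014429]
handle top [507.34941939 210.57741077] [512.98232895 208.46562163]
cover [578.7 -92.9   0. ] 0.25727007450595424 [[652.7, -158.2], [631.9, -78.9], [611.0, 0.4], [546.4, -186.2], [504.6, -27.6]] [[-0.0, 0.2], [0.0, -0.1], [-0.0, -0.1], [-0.1, 0.1], [0.1, -0.1]]
cover [581.1 -94.2   0. ] 0.2553940696615539 [[655.1, -159.6], [634.4, -80.3], [613.6, -0.9], [548.6, -187.4], [507.2, -28.7]] [[-0.4, 0.0], [-0.1, -0.1], [-0.9, -0.3], [0.3, 0.5], [1.1, -0.2]]
cover [579.9 -93.5   0. ] 0.25633424555064005 [[653.9, -158.9], [633.1, -79.6], [612.3, -0.3], [547.5, -186.8], [505.9, -28.2]] [[-0.2, 0.1], [-0.0, -0.1], [-0.5, -0.2], [0.1, 0.3], [0.6, -0.1]]
shift to above stand [-181.02712503  417.6202392    57.6719269 ]
```

```bash
python3 -m inch '[[-0.0155,0.038,0,0,0.0854],[-0.0155,0.038,0,0,0.0854],[-0.0155,0.038,0,0,0.0854],[-0.0155,0.038,0,0,0.0854],[-0.0155,0.038,0,0,0.0854]]' 60;  python3 -m inch '[[-0.0155,0.038,0,0,0.0854],[-0.0155,0.038,0,0,0.0854],[-0.0155,0.038,0,0,0.0854],[-0.0155,0.038,0,0,0.0854],[-0.0155,0.038,0,0,0.0854]]'; python3 -c "
from h import *
print(shift([509,210.3,150]))"
```

```text
time_s: 0.52
eef_pos: [311.7, 371.4, 205.7]
ee_rot: [-0.0, 0.8, 0.6, -0.002]
force: [1.0, 0.4, -0.4]
grip_width: 0.996
time_s: 0.93
eef_pos: [473.1, 239.2, 204.5]
ee_rot: [-0.001, 0.8, 0.6, -0.003]
force: [-0.4, 1.0, 0.0]
grip_width: 0.999
[-17.44717053  42.811547    54.31557436]
```

```bash
python3 -m inch '[[-0.009,0.022,0.01,0,0.0854],[-0.008,0.02,0.012,0,0.0854],[0,0,0.014,0,0.0854],[0,0,0.016,0,0.0854],[0,0,0,0,0.0854]]' ; python3 - <<'E'
from h import *
s=st();print(shift([509,210.3,66]))
im=capture("scene");im2=capture("top")
cv2.imwrite("pics/g1.png",np.hstack([cv2.resize(im[130:250,300:420],None,fx=3.2,fy=3.2),cv2.resize(im2[150:270,150:270],None,fx=3.2,fy=3.2)]))
E
```

```text
time_s: 1.35
eef_pos: [515.7, 201.8, 148.4]
ee_rot: [-0.0, 0.803, 0.595, -0.004]
force: [-0.6, 1.3, -0.2]
grip_width: 1.001
t 1.35 pos [515.7 201.8 148.4] F [-0.64  1.25 -0.2 ] g 1.001
[ 6.65425246 -8.48840656 82.40890867]
```

View pics/g1.png

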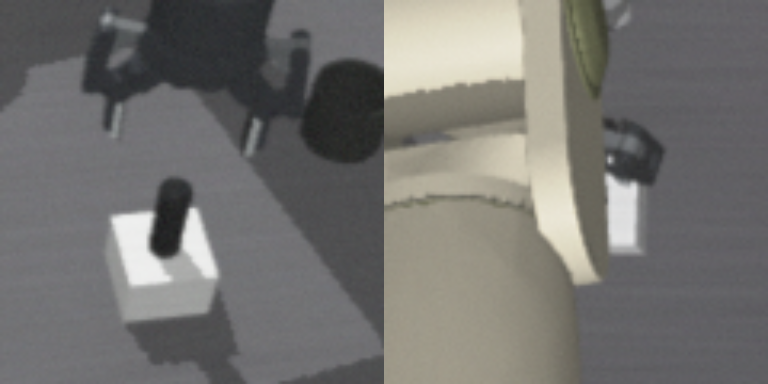

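The close crop shows the open fingers straddling the probe, with finger ends at about (115,130) and (252,150) and the handle top at (175,185), all as expected. I'll correct sideways, then go down.

```bash
python3 -m inch '[[0.006,-0.008,0,0,0.0854],[0,0,0.005,0,0.0854],[0,0,0.015,0,0.0854],[0,0,0.005,0,0.0854],[0,0,0,0,0.0854]]' ; python3 - <<'E'
from h import *
s=st();print(shift([509,210.3,66]),shift([509,210.3,66])-shift([509,210.3,166]))
E
```

```text
time_s: 1.87
eef_pos: [510.6, 214.0, 130.0]
ee_rot: [0.002, 0.802, 0.597, 0.002]
force: [0.3, -0.3, -0.7]
grip_width: 0.999
t 1.87 pos [510.6 214.  130. ] F [ 0.32 -0.3  -0.69] g 0.999
[-4.00678724 -0.85571171 64.02224459] [-4.65521061e-02 -5.52429127e-01  9.99984633e+01]
```

```bash
python3 -m inch '[[-0.003,-0.0005,0.015,0,0.0854],[0,0,0.014,0,0.0854],[0,0,0.012,0,0.0854],[0,0,0.008,0,0.0854],[0,0,0.005,0,0.0854]]' ; python3 -c "
from h import *
st();print(shift([509,210.3,66]))"
```

```text
time_s: 2.28
eef_pos: [511.4, 212.8, 78.7]
ee_rot: [0.004, 0.801, 0.598, 0.005]
force: [-0.7, -0.4, -0.6]
grip_width: 1.003
t 2.28 pos [511.4 212.8  78.7] F [-0.68 -0.4  -0.63] g 1.003
[-3.14053509 -1.73854312 12.70339787]
```

```bash
python3 -m inch '[[-0.003,-0.0015,0.007,0,0.0854],[0,0,0.004,0,0.0854],[0,0,0,0,0.0854],[0,0,0,0,0.0854],[0,0,0,0,0.0854]]' ; python3 -c "
from h import *
st();print(shift([509,210.3,66]))
im=capture('scene')
cv2.imwrite('pics/g2.png',cv2.resize(im[150:250,300:420],None,fx=5,fy=5))"
```

```text
time_s: 2.7
eef_pos: [509.5, 210.4, 67.7]
ee_rot: [0.004, 0.801, 0.598, 0.006]
force: [-0.4, -0.1, 0.1]
grip_width: 1.001
t 2.7 pos [509.5 210.4  67.7] F [-0.39 -0.1   0.08] g 1.001
[-0.21595783 -0.48878931  1.71083957]
```

View pics/g2.png

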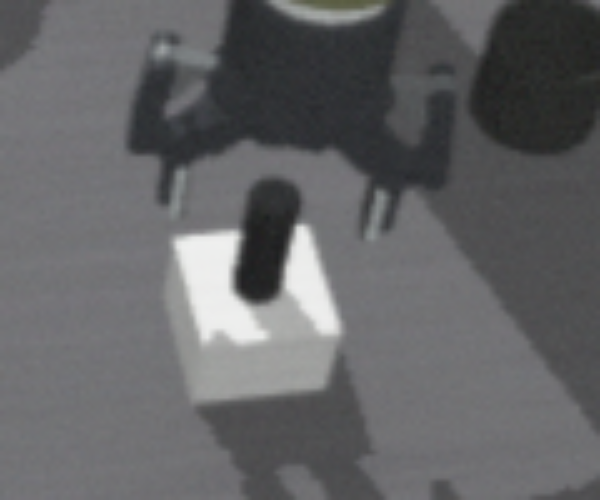

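The crop shows the fingertips at (175,215) and (373,238) and the handle axis at about (265,240). I'll check this against the projected tip points before closing.

```bash
python3 - <<'E'
from h import *
s=st();q=s["ee_rot"];R=Ro.from_quat(np.r_[q[1:],q[0]])
for t in([42,0,-13],[-42,0,-13],[0,0,-13],[42,11,-13],[-42,11,-13]):
    print(t,((proj("scene",s["eef_pos"]+R.apply(t))-[300,150])*5+2).round())
print('handle', [((proj("scene",[509,210.3,z])-[300,150])*5+2).round() for z in(50,80,120)])
E
```

```text
t 2.75 pos [509.6 210.4  67.9] F [0.07 0.83 0.41] g 1.002
[42, 0, -13] [350. 255.]
[-42, 0, -13] [180. 235.]
[0, 0, -13] [265. 245.]
[42, 11, -13] [350. 273.]
[-42, 11, -13] [178. 251.]
handle [array([256., 283.]), array([264., 245.]), array([276., 193.])]
```

```bash
python3 - <<'E'
from h import *
s=st();q=s["ee_rot"];R=Ro.from_quat(np.r_[q[1:],q[0]])
a,b=capture("top"),capture("scene")
out=[]
for n,im,(x,y) in(("top",a,(170,150)),("scene",b,(300,150))):
    c=cv2.resize(im[y:y+100,x:x+100],None,fx=4,fy=4,interpolation=cv2.INTER_CUBIC)
    for t,col in(([0,0,0],(0,0,255)),([-42.7,0,-13],(0,255,0)),([42.7,0,-13],(0,255,0))):
        p=(proj(n,s["eef_pos"]+R.apply(t))-[x,y])*4+1.5;cv2.circle(c,tuple(int(v) for v in p),3,col,-1)
    out.append(c)
cv2.imwrite("pics/g3.png",np.hstack(out))
E
```

```text
t 2.75 pos [509.6 210.4  67.9] F [0.07 0.83 0.41] g 1.002
```

View pics/g3.png

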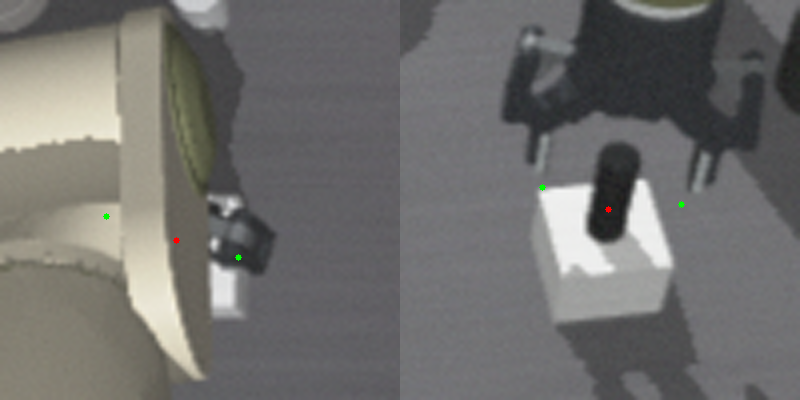

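The top view has the near finger roughly over its predicted point. In the scene view the tips look about 15–19 mm higher than predicted, which points to the open fingers being retracted more than I assumed. I'll close gently and look.

```bash
python3 -m inch '[[0,0,0,0,0.02],[0,0,0,0,0.02],[0,0,0,0,0.02],[0,0,0,0,0.02],[0,0,0,0,0.02]]' 20; python3 -m inch '[[0,0,0,0,0.02],[0,0,0,0,0.02],[0,0,0,0,0.02],[0,0,0,0,0.02],[0,0,0,0,0.02]]' 20; python3 - <<'E'
from h import *
s=st();q=s["ee_rot"];R=Ro.from_quat(np.r_[q[1:],q[0]]);print(q.round(4))
b=capture("scene");x,y=300,150
c=cv2.resize(b[y:y+100,x:x+100],None,fx=5,fy=5,interpolation=cv2.INTER_CUBIC)
p=(proj("scene",s["eef_pos"])-[x,y])*5+2;cv2.circle(c,tuple(int(v) for v in p),2,(0,0,255),-1)
cv2.imwrite("pics/g4.png",c)
E
```

```text
time_s: 3.27
eef_pos: [509.9, 210.5, 68.4]
ee_rot: [0.004, 0.801, 0.598, 0.007]
force: [-0.3, -0.2, 3.0]
grip_width: 0.3
time_s: 3.68
eef_pos: [509.9, 210.4, 68.5]
ee_rot: [0.004, 0.801, 0.598, 0.007]
force: [-0.3, -0.5, 0.1]
grip_width: 0.295
t 3.68 pos [509.9 210.4  68.5] F [-0.28 -0.49  0.08] g 0.295
[0.0045 0.8012 0.5983 0.0065]
```

View pics/g4.png

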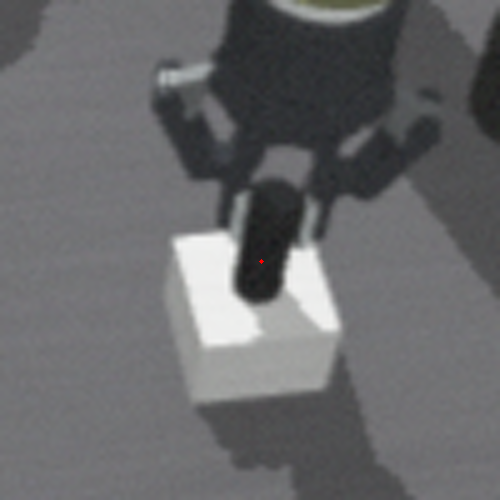

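Gripped: the opening is 25 mm on the 26 mm handle, and the crop shows a pad on each side of the handle at about (240,215) and (312,215). I'll raise the grip force and lift.

```bash
python3 -m inch '[[0,0,0,0,0.015],[0,0,0,0,0.015],[0,0,-0.005,0,0.015],[0,0,-0.01,0,0.015],[0,0,-0.015,0,0.015]]' 80; python3 -m inch '[[0,0,-0.015,0,0.015],[0,0,-0.015,0,0.015],[0,0,-0.015,0,0.015],[0,0,-0.008,0,0.015],[0,0,0,0,0.015]]'; python3 - <<'E'
from h import *
s=st();print(s["ee_rot"].round(4),shift([611.5,0,150]))
b=capture("scene");x,y=300,130
p0=proj("scene",s["eef_pos"]+[0,0,-58.5]);print(p0)
c=cv2.resize(b[y:y+110,x:x+100],None,fx=5,fy=5,interpolation=cv2.INTER_CUBIC)
p=(p0-[x,y])*5+2;cv2.circle(c,tuple(int(v) for v in p),2,(0,0,255),-1)
cv2.imwrite("pics/g5.png",c)
E
```

```text
time_s: 4.15
eef_pos: [507.6, 210.1, 97.3]
ee_rot: [0.003, 0.801, 0.598, 0.004]
force: [0.2, 0.7, -1.3]
grip_width: 0.277
time_s: 4.57
eef_pos: [507.7, 210.5, 158.4]
ee_rot: [0.004, 0.801, 0.598, 0.006]
force: [-0.8, -0.0, -1.9]
grip_width: 0.281
t 4.57 pos [507.7 210.5 158.4] F [-0.76 -0.   -1.86] g 0.281
[0.004  0.8012 0.5983 0.0061] [-172.34735118  159.17271086    9.75799791]
[353.51382995 193.15780156]
```

View pics/g5.png

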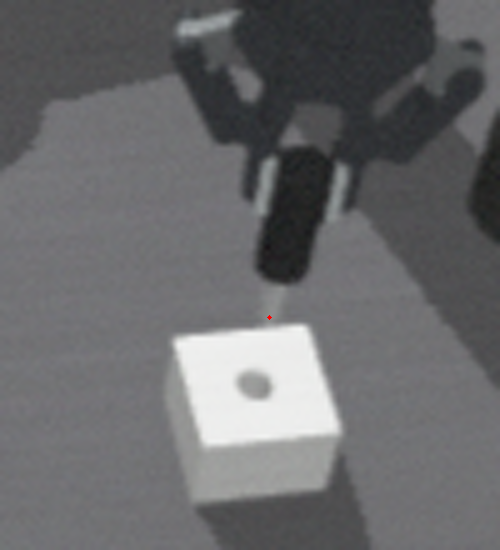

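The probe is out. Its tip is at (270,318), right on the prediction, and the empty stand hole shows at crop (254,384). Next: over the nearest seat.

```bash
python3 -m inch '[[-0.028,0.026,0.002,0,0.015],[-0.028,0.026,0.002,0,0.015],[-0.028,0.026,0.002,0,0.015],[-0.028,0.026,0,0,0.015],[-0.028,0.026,0,0,0.015]]'; python3 -m inch '[[-0.013,0.012,0,0,0.015],[-0.007,0.007,0,0,0.015],[0,0,0,0,0.015],[0,0,0,0,0.015],[0,0,0,0,0.015]]'; python3 - <<'E'
from h import *
s=st();print(s["ee_rot"].round(4),shift([612,0,128]));print('hole',ray("scene",[350.4,206.4],50))
E
```

```text
time_s: 5.03
eef_pos: [591.4, 40.1, 148.7]
ee_rot: [0.001, 0.798, 0.603, 0.004]
force: [0.2, -0.2, -1.2]
grip_width: 0.278
time_s: 5.45
eef_pos: [604.6, 9.0, 143.7]
ee_rot: [-0.001, 0.8, 0.6, 0.001]
force: [-0.3, 0.0, -0.4]
grip_width: 0.278
t 5.45 pos [604.6   9.  143.7] F [-0.27  0.04 -0.43] g 0.278
[-0.0013  0.7999  0.6001  0.0013] [-6.62406817  9.63402539 15.62433178]
hole [509.79793114 209.17477443]
```

```bash
python3 -m inch '[[-0.006,0.009,0.008,0,0.015],[0,0,0.005,0,0.015],[0,0,0,0,0.015],[0,0,0,0,0.015],[0,0,0,0,0.015]]'; python3 - <<'E'
from h import *
s=st();print(s["ee_rot"].round(4),shift([612,0,122]))
b=capture("scene");t=capture("top");out=[]
for n,im,(x,y) in(("scene",b,(180,190)),("top",t,(265,130))):
    c=cv2.resize(im[y:y+120,x:x+120],None,fx=4,fy=4,interpolation=cv2.INTER_CUBIC)
    p=(proj(n,s["eef_pos"]+[0,0,-58.5])-[x,y])*4+1.5;cv2.circle(c,tuple(int(v) for v in p),2,(255,0,255),-1);out.append(c)
    print(n,p.round())
cv2.imwrite("pics/s1.png",out[0][:, :480] if 0 else np.hstack([o[:, :400] if 0 else o for o in [cv2.resize(o,(400,400)) for o in out]]))
E
```

```text
time_s: 5.87
eef_pos: [610.9, 4.5, 128.8]
ee_rot: [-0.002, 0.798, 0.602, 0.001]
force: [-0.7, 0.1, -0.9]
grip_width: 0.279
t 5.87 pos [610.9   4.5 128.8] F [-0.74  0.11 -0.86] g 0.279
[-0.0021  0.7982  0.6023  0.001 ] [-4.0953191   2.33278286  6.82788884]
scene [381. 218.]
top [133. 163.]
```

View pics/s1.png

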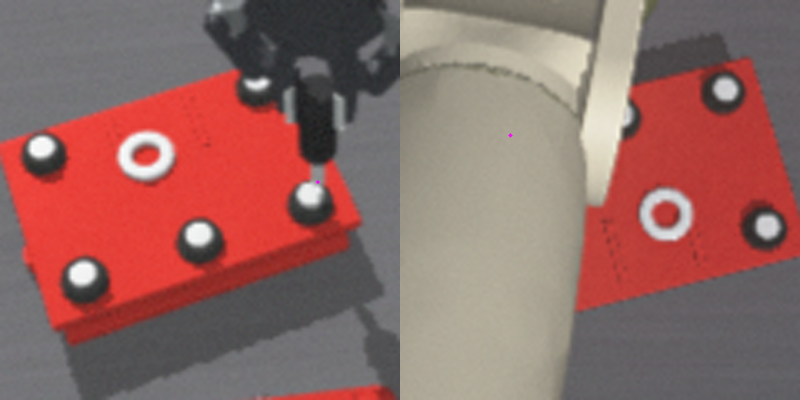

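The probe tip is at (318,182), just above and slightly right of the plug at (309,195). I'll centre it and approach.

```bash
python3 -m inch '[[-0.004,0.002,0.002,0,0.015],[0,0,0.003,0,0.015],[0,0,0,0,0.015],[0,0,0,0,0.015],[0,0,0,0,0.015]]'; python3 -m inch '[[0,0,0.001,0,0.015],[0,0,0.001,0,0.015],[0,0,0.001,0,0.015],[0,0,0,0,0.015],[0,0,0,0,0.015]]'; python3 -c "
from h import *
s=st();print(s['ee_rot'].round(4),shift([612,0,122]))"
```

```text
time_s: 6.38
eef_pos: [612.1, -0.5, 124.2]
ee_rot: [-0.001, 0.798, 0.602, 0.001]
force: [-0.4, -0.4, -0.3]
grip_width: 0.278
time_s: 6.8
eef_pos: [612.1, -0.4, 121.0]
ee_rot: [-0.001, 0.798, 0.602, 0.002]
force: [-0.0, -0.4, -1.5]
grip_width: 0.279
t 6.8 pos [ 6.121e+02 -4.000e-01  1.210e+02] F [-0.04 -0.44 -1.46] g 0.279
[-0.0014  0.7983  0.6023  0.0016] [ 0.3699157  -0.20154388 -1.0126267 ]
```

```bash
python3 -m inch '[[0,0,0.001,0,0.015],[0,0,0.001,0,0.015],[0,0,0,0,0.015],[0,0,0,0,0.015],[0,0,0,0,0.015]]'; python3 -m inch '[[0,0,0.001,0,0.015],[0,0,0,0,0.015],[0,0,0,0,0.015],[0,0,0,0,0.015],[0,0,0,0,0.015]]'
```

```text
time_s: 7.22
eef_pos: [612.3, -0.4, 119.5]
ee_rot: [-0.001, 0.798, 0.602, 0.002]
force: [-0.3, -0.1, -0.0]
grip_width: 0.274
time_s: 7.63
eef_pos: [612.5, -0.5, 119.1]
ee_rot: [-0.001, 0.798, 0.602, 0.002]
force: [-0.6, 0.4, 1.5]
grip_width: 0.28
```

```bash
python3 -m inch '[[0,0,0.001,0,0.015],[0,0,0.001,0,0.015],[0,0,0,0,0.015],[0,0,0,0,0.015],[0,0,0,0,0.015]]';python3 -m inch '[[0,0,-0.004,0,0.015],[0,0,-0.006,0,0.015],[0,0,-0.003,0,0.015],[0,0,0,0,0.015],[0,0,0,0,0.015]]'; python3 -c "
from h import *
s=st();print(s['ee_rot'].round(4),shift([633.5,-79.5,128]))"
```

```text
time_s: 8.05
eef_pos: [612.7, -0.5, 118.1]
ee_rot: [-0.0, 0.798, 0.602, 0.002]
force: [-1.3, 0.7, 3.6]
grip_width: 0.276
time_s: 8.47
eef_pos: [612.5, -0.5, 131.0]
ee_rot: [-0.001, 0.798, 0.602, 0.002]
force: [-0.7, 0.7, -1.3]
grip_width: 0.279
t 8.47 pos [ 6.125e+02 -5.000e-01  1.310e+02] F [-0.66  0.73 -1.32] g 0.279
[-0.0008  0.7983  0.6023  0.0021] [-70.246613    41.90223908   2.7616775 ]
```

```bash
python3 -m inch '[[-0.024,0.0145,0,0,0.015],[-0.024,0.0145,0,0,0.015],[-0.014,0.008,0,0,0.015],[-0.005,0.003,0,0,0.015],[0,0,0,0,0.015]]'; python3 -c "
from h import *
s=st();print(s['ee_rot'].round(4),shift([633.5,-79.5,122]))"
```

```text
time_s: 8.88
eef_pos: [632.9, -77.4, 129.8]
ee_rot: [-0.002, 0.798, 0.603, 0.002]
force: [0.1, 0.3, -1.4]
grip_width: 0.279
t 8.88 pos [632.9 -77.4 129.8] F [ 0.06  0.27 -1.39] g 0.279
[-0.0015  0.7977  0.6031  0.0019] [-1.9257546   1.12097103  7.78562309]
```

Descend to 118.5, below where the first plug was touched.

```bash
python3 -m inch '[[-0.001,0.001,0.003,0,0.015],[0,0,0.003,0,0.015],[0,0,0.001,0,0.015],[0,0,0,0,0.015],[0,0,0,0,0.015]]'; python3 -m inch '[[0,0,0.001,0,0.015],[0,0,0.001,0,0.015],[0,0,0.001,0,0.015],[0,0,0.001,0,0.015],[0,0,0,0,0.015]]'
```

```text
time_s: 9.3
eef_pos: [632.8, -74.9, 121.4]
ee_rot: [-0.003, 0.797, 0.604, 0.002]
force: [0.2, -0.3, -1.0]
grip_width: 0.275
time_s: 9.72
eef_pos: [632.8, -73.6, 117.4]
ee_rot: [-0.003, 0.796, 0.605, 0.002]
force: [-0.5, 0.1, -0.3]
grip_width: 0.272
```

```bash
python3 -m inch '[[-0.005,0.004,-0.002,0,0.015],[0,0,0,0,0.015],[0,0,0,0,0.015],[0,0,0,0,0.015],[0,0,0,0,0.015]]'; python3 -c "
from h import *
s=st();print(s['ee_rot'].round(4),shift([633.5,-79.5,117.5]),s['dq'].round(4))"
```

```text
time_s: 10.13
eef_pos: [635.8, -80.6, 119.7]
ee_rot: [-0.002, 0.797, 0.604, 0.002]
force: [0.2, -0.7, -0.4]
grip_width: 0.276
t 10.13 pos [635.8 -80.6 119.7] F [ 0.22 -0.7  -0.44] g 0.276
[-0.0023  0.7967  0.6044  0.002 ] [ 0.43143015 -2.50367472  2.23927347] [-0.0016 -0.0013 -0.0023  0.0009  0.0014 -0.0003]
```

```bash
python3 -m inch '[[0,-0.002,0.001,0,0.015],[0,0,0.001,0,0.015],[0,0,0.001,0,0.015],[0,0,0.001,0,0.015],[0,0,0,0,0.015]]'; python3 -m inch '[[0,0,0.001,0,0.015],[0,0,0,0,0.015],[0,0,0,0,0.015],[0,0,0,0,0.015],[0,0,0,0,0.015]]'
```

```text
time_s: 10.55
eef_pos: [633.8, -80.0, 116.0]
ee_rot: [-0.002, 0.797, 0.604, 0.002]
force: [-0.4, -0.2, 1.8]
grip_width: 0.276
time_s: 10.97
eef_pos: [634.0, -80.0, 116.0]
ee_rot: [-0.001, 0.797, 0.605, 0.002]
force: [-1.4, 0.0, 1.2]
grip_width: 0.28
```

The second plug touches at a TCP height of about 116.3, against about 119.5 for the first. That is the 3 mm difference and matches both predicted heights, so the first seat is the high one. Going back to it.

```bash
python3 -m inch '[[0,0,-0.005,0,0.015],[0,0,-0.006,0,0.015],[0.023,-0.0135,0,0,0.015],[0.023,-0.0135,0,0,0.015],[0.014,-0.009,0,0,0.015]]'; python3 -m inch '[[0,0,0,0,0.015],[0,0,0,0,0.015],[0,0,0,0,0.015],[0,0,0,0,0.015],[0,0,0,0,0.015]]'; python3 -c "
from h import *
s=st();print(s['ee_rot'].round(4),shift([612.3,-0.3,121]),s['dq'].round(4))"
```

```text
time_s: 11.38
eef_pos: [615.5, -14.1, 127.8]
ee_rot: [-0.001, 0.798, 0.602, 0.002]
force: [-0.3, 0.0, -1.5]
grip_width: 0.279
time_s: 11.8
eef_pos: [615.7, -12.7, 129.1]
ee_rot: [-0.001, 0.797, 0.603, 0.003]
force: [0.5, -0.3, -0.8]
grip_width: 0.274
t 11.8 pos [615.7 -12.7 129.1] F [ 0.51 -0.29 -0.8 ] g 0.274
[-0.001   0.7975  0.6033  0.0028] [10.99150405 -6.65949839  8.16744089] [-0.0113  0.0038 -0.0077 -0.0013  0.0015 -0.0046]
```

```bash
python3 -m inch '[[0.011,-0.0065,0,0,0.015],[0,0,0.002,0,0.015],[0,0,0.002,0,0.015],[0,0,0.002,0,0.015],[0,0,0,0,0.015]]'; python3 -c "
from h import *
s=st();print(s['ee_rot'].round(4),shift([612.3,-0.3,119]),s['dq'].round(4))"
```

```text
time_s: 12.22
eef_pos: [612.3, -0.6, 122.2]
ee_rot: [-0.001, 0.798, 0.602, 0.003]
force: [0.2, 0.1, -1.1]
grip_width: 0.281
t 12.22 pos [ 6.123e+02 -6.000e-01  1.222e+02] F [ 0.24  0.1  -1.12] g 0.281
[-0.0011  0.7981  0.6025  0.0026] [ 0.25593536 -0.08742851  3.15297687] [-0.0004 -0.0019 -0.0017  0.0004  0.0006 -0.0004]
```

```bash
python3 -m inch '[[0,0,0.001,0,0.015],[0,0,0.001,0,0.015],[0,0,0.001,0,0.015],[0,0,0.001,0,0.015],[0,0,0.001,0,0.015]]'; python3 -m inch '[[0,0,0.001,0,0.015],[0,0,0.001,0,0.015],[0,0,0.001,0,0.015],[0,0,0,0,0.015],[0,0,0,0,0.015]]'
```

```text
time_s: 12.63
eef_pos: [612.9, -0.9, 117.7]
ee_rot: [-0.001, 0.798, 0.602, 0.003]
force: [-1.0, 0.3, 4.0]
grip_width: 0.278
time_s: 13.05
eef_pos: [613.2, -1.0, 117.7]
ee_rot: [0.0, 0.798, 0.602, 0.004]
force: [-2.2, 0.7, 4.8]
grip_width: 0.277
```

```bash
python3 -m inch '[[0,0,0.001,0,0.015],[0,0,0.001,0,0.015],[0,0,0.001,0,0.015],[0,0,0.001,0,0.015],[0,0,0.001,0,0.015]]'; python3 -m inch '[[0,0,0.001,0,0.015],[0,0,0.001,0,0.015],[0,0,0.001,0,0.015],[0,0,0.001,0,0.015],[0,0,0.001,0,0.015]]'
```

```text
time_s: 13.47
eef_pos: [613.5, -1.0, 116.0]
ee_rot: [0.001, 0.798, 0.603, 0.005]
force: [-3.2, 1.0, 7.9]
grip_width: 0.275
time_s: 13.88
eef_pos: [613.6, -1.0, 115.7]
ee_rot: [0.002, 0.798, 0.603, 0.005]
force: [-4.2, 0.7, 9.3]
grip_width: 0.282
```

```bash
python3 -m inch '[[0,-0.0003,0.002,0,0.015],[0,-0.0003,0.002,0,0.015],[0,-0.0003,0.002,0,0.015],[0,-0.0003,0.002,0,0.015],[0,-0.0003,0.002,0,0.015]]'
```

```text
time_s: 14.3
eef_pos: [613.6, -1.0, 112.9]
ee_rot: [0.005, 0.798, 0.603, 0.007]
force: [-4.6, -0.0, 12.3]
grip_width: 0.278
```

```bash
python3 -m inch '[[0,-0.0005,0.002,0,0.015],[0,-0.0005,0.002,0,0.015],[0,-0.0005,0.002,0,0.015],[0,-0.0005,0.002,0,0.015],[0,-0.0005,0.002,0,0.015]]'
```

```text
time_s: 14.72
eef_pos: [612.9, -0.8, 110.8]
ee_rot: [0.009, 0.797, 0.603, 0.01]
force: [-4.5, 1.5, 14.3]
grip_width: 0.275
```

```bash
python3 -m inch '[[0,-0.0005,0.002,0,0.015],[0,-0.0005,0.002,0,0.015],[0,-0.0005,0.002,0,0.015],[0,-0.0005,0.0022,0,0.015],[0,-0.0005,0.0022,0,0.015]]'
```

```text
time_s: 15.13
eef_pos: [612.8, -0.7, 109.9]
ee_rot: [0.013, 0.797, 0.603, 0.013]
force: [-5.4, 1.1, 16.3]
grip_width: 0.278
```

```bash
python3 -m inch '[[0,-0.0005,0.0022,0,0.015],[0,-0.0005,0.0022,0,0.015],[0,-0.0005,0.0022,0,0.015],[0,-0.0005,0.0022,0,0.015],[0,-0.0005,0.0022,0,0.015]]'
```

```text
time_s: 15.55
eef_pos: [612.6, -0.6, 109.5]
ee_rot: [0.017, 0.797, 0.604, 0.016]
force: [-6.1, 0.8, 17.3]
grip_width: 0.277
```

```bash
python3 -m inch '[[0,0,-0.001,0,0.015],[0,0,-0.002,0,0.015],[0,0,-0.003,0,0.015],[0,0,-0.003,0,0.015],[0,0,-0.003,0,0.015]]';  python3 -m inch '[[0,0,-0.002,0,0.015],[0,0,0,0,0.015],[0,0,0,0,0.015],[0,0,0,0,0.015],[0,0,0,0,0.015]]';python3 - <<'E'
from h import *
s=st();q=s['ee_rot'];R=Ro.from_quat(np.r_[q[1:],q[0]]);print(q.round(4),shift([612.3,-0.3,119]),s['dq'].round(4),'z axis',R.apply([0,0,1]).round(4))
b=capture("scene");x,y=220,170
p0=proj("scene",s["eef_pos"]+R.apply([0,0,58.5]))
c=cv2.resize(b[y:y+100,x:x+100],None,fx=5,fy=5,interpolation=cv2.INTER_CUBIC)
p=(p0-[x,y])*5+2;cv2.circle(c,tuple(int(v) for v in p),2,(255,0,255),-1)
cv2.imwrite("pics/p1.png",c)
E
```

```text
time_s: 15.97
eef_pos: [611.3, -0.3, 123.8]
ee_rot: [0.017, 0.797, 0.604, 0.015]
force: [-0.2, -0.8, -0.8]
grip_width: 0.279
time_s: 16.38
eef_pos: [611.2, -0.5, 125.3]
ee_rot: [0.017, 0.797, 0.604, 0.015]
force: [-0.1, -0.8, -0.6]
grip_width: 0.281
t 16.38 pos [ 6.112e+02 -5.000e-01  1.253e+02] F [-0.12 -0.75 -0.63] g 0.281
[0.017  0.7968 0.6038 0.015 ] [0.44056837 0.72091203 6.29549483] [-0.0006  0.0036  0.0018 -0.0002 -0.0021 -0.0026] z axis [ 0.0445 -0.0089 -0.999 ]
```

View pics/p1.png

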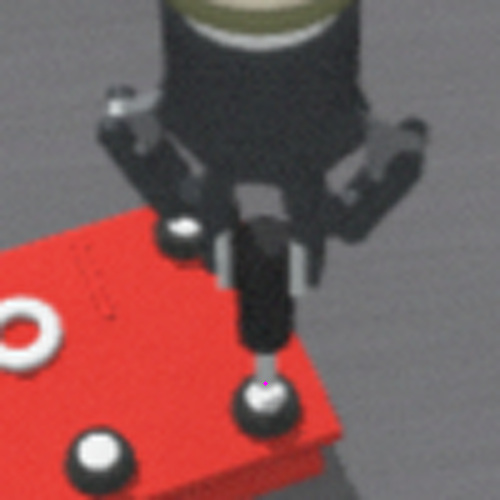

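The crop shows the probe still straight in the grip, with the tip at (265,383) just over the plug. The tool is tilted about 2.6°. I'll touch the plug again lightly to check its level.

```bash
python3 -m inch '[[0,-0.001,0.002,0,0.015],[0,0,0.002,0,0.015],[0,0,0.002,0,0.015],[0,0,0.001,0,0.015],[0,0,0.001,0,0.015]]'; python3 -m inch '[[0,0,0.001,0,0.015],[0,0,0,0,0.015],[0,0,0,0,0.015],[0,0,0,0,0.015],[0,0,0,0,0.015]]';python3 -m inch '[[0,0,0.001,0,0.015],[0,0,0,0,0.015],[0,0,0,0,0.015],[0,0,0,0,0.015],[0,0,0,0,0.015]]'
```

```text
time_s: 16.85
eef_pos: [610.4, -0.3, 116.1]
ee_rot: [0.017, 0.797, 0.604, 0.015]
force: [-0.3, -0.5, 1.7]
grip_width: 0.278
time_s: 17.27
eef_pos: [610.8, -0.3, 116.1]
ee_rot: [0.017, 0.797, 0.604, 0.015]
force: [-0.2, -0.1, 1.7]
grip_width: 0.276
time_s: 17.68
eef_pos: [610.8, -0.3, 115.6]
ee_rot: [0.018, 0.797, 0.604, 0.015]
force: [-1.4, -0.7, 2.4]
grip_width: 0.276
```

Contact is at the same height and force as the home plug (about 1.7 N at 116.1), so it is level. Now back to the stand.

```bash
python3 -m inch '[[0,0,-0.006,0,0.015],[0,0,-0.012,0,0.015],[0,0,-0.012,0,0.015],[0,0,-0.012,0,0.015],[0,0,-0.006,0,0.015]]'; python3 -m inch '[[0.027,-0.025,0,0,0.015],[0.027,-0.025,0,0,0.015],[0.027,-0.025,0,0,0.015],[0.027,-0.025,0,0,0.015],[0.027,-0.025,0,0,0.015]]'; python3 - <<'E'
from h import *
s=st();q=s['ee_rot'];R=Ro.from_quat(np.r_[q[1:],q[0]]);tip=s["eef_pos"]+R.apply([0,0,58.5])
print(q.round(4),'tip',tip.round(1),R.inv().apply([509.5,209.8,75]-tip).round(1),s['dq'].round(4))
E
```

```text
time_s: 18.1
eef_pos: [607.6, 0.4, 163.2]
ee_rot: [0.016, 0.797, 0.604, 0.014]
force: [0.3, 0.0, -0.8]
grip_width: 0.278
time_s: 18.52
eef_pos: [524.5, 163.4, 158.6]
ee_rot: [0.018, 0.8, 0.6, 0.015]
force: [0.7, 0.6, -1.6]
grip_width: 0.275
t 18.52 pos [524.5 163.4 158.6] F [ 0.67  0.56 -1.55] g 0.275
[0.0178 0.8    0.5995 0.0152] tip [527.2 162.8 100.2] [ 40.1 -31.3  23.8] [ 0.8002 -0.164   0.2804 -0.0372 -0.1109  0.8157]
```

```bash
python3 -m inch '[[0.018,-0.014,0,0,0.015],[0.01,-0.008,0,0,0.015],[0,0,0,0,0.015],[0,0,0,0,0.015],[0,0,0,0,0.015]]'; cat > tip.py <<'E'
from h import *
s=st();q=s['ee_rot'];R=Ro.from_quat(np.r_[q[1:],q[0]]);tip=s["eef_pos"]+R.apply([0,0,58.5])
print(q.round(4),'tip',tip.round(1),R.inv().apply([509.5,209.8,58]-tip).round(1),s['dq'].round(3))
E
python3 tip.py
```

```text
time_s: 18.93
eef_pos: [506.5, 203.7, 157.2]
ee_rot: [0.017, 0.798, 0.603, 0.015]
force: [0.7, -0.3, -1.8]
grip_width: 0.28
t 18.93 pos [506.5 203.7 157.2] F [ 0.65 -0.26 -1.79] g 0.28
[0.0168 0.7977 0.6027 0.0148] tip [509.1 203.2  98.8] [ 6.3 -3.2 40.7] [-0.008  0.002 -0.001 -0.004 -0.002 -0.006]
```

```bash
python3 -m inch '[[0.005,-0.003,0.006,0,0.015],[0,0,0.01,0,0.015],[0,0,0.01,0,0.015],[0,0,0.003,0,0.015],[0,0,0,0,0.015]]'; python3 tip.py; python3 - <<'E'
from h import *
s=telemetry.sense();q=s['ee_rot'];R=Ro.from_quat(np.r_[q[1:],q[0]]);tip=s["eef_pos"]+R.apply([0,0,58.5])
b=capture("scene");x,y=310,150
c=cv2.resize(b[y:y+100,x:x+100],None,fx=5,fy=5,interpolation=cv2.INTER_CUBIC)
for P,col in((tip,(255,0,255)),([509.5,209.8,50],(0,255,0))):
    p=(proj("scene",P)-[x,y])*5+2;cv2.circle(c,tuple(int(v) for v in p),2,col,-1)
cv2.imwrite("pics/r1.png",c)
E
```

```text
time_s: 19.35
eef_pos: [507.5, 206.4, 124.0]
ee_rot: [0.017, 0.799, 0.601, 0.014]
force: [0.3, 0.2, -0.5]
grip_width: 0.278
t 19.35 pos [507.5 206.4 124. ] F [ 0.31  0.2  -0.52] g 0.278
[0.0167 0.799  0.6009 0.0141] tip [510.  205.9  65.6] [ 3.6 -1.9  7.5] [-0.009  0.017  0.011 -0.    -0.01  -0.001]
```

View pics/r1.png

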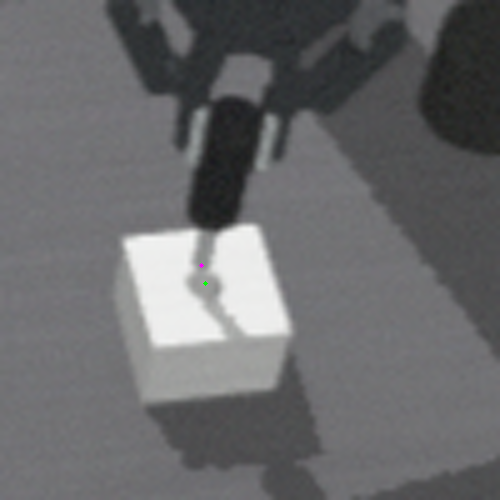

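The crop shows the hole at (205,285), right on my estimate, and the tip about 4 mm short in y. I'll correct and insert.

```bash
python3 -m inch '[[0.0033,-0.0025,0,0,0.015],[0,0,0,0,0.015],[0,0,0,0,0.015],[0,0,0.002,0,0.015],[0,0,0,0,0.015]]'; python3 tip.py
```

```text
time_s: 19.82
eef_pos: [506.5, 210.5, 122.7]
ee_rot: [0.017, 0.799, 0.601, 0.015]
force: [-0.8, -0.0, -0.8]
grip_width: 0.278
t 19.82 pos [506.5 210.5 122.7] F [-0.85 -0.01 -0.78] g 0.278
[0.0171 0.7992 0.6007 0.0149] tip [509.1 210.   64.3] [-0.1  0.1  6.3] [ 0.003 -0.01  -0.009 -0.002  0.006 -0.   ]
```

```bash
python3 -m inch '[[0,0,0.004,0,0.015],[0,0,0.004,0,0.015],[0,0,0.005,0,0.015],[0,0,0.005,0,0.015],[0,0,0.005,0,0.015]]'; python3 tip.py
```

```text
time_s: 20.23
eef_pos: [508.2, 210.4, 98.7]
ee_rot: [0.018, 0.799, 0.601, 0.016]
force: [0.1, -0.2, -0.9]
grip_width: 0.277
t 20.23 pos [508.2 210.4  98.7] F [ 0.08 -0.16 -0.94] g 0.277
[0.0176 0.7991 0.6007 0.0158] tip [510.9 209.9  40.2] [ -0.4  -0.5 -17.8] [-0.004  0.09   0.062 -0.002 -0.149  0.001]
```

```bash
python3 -m inch '[[0,-0.001,0.005,0,0.015],[0,-0.0005,0.005,0,0.015],[0,0,0.005,0,0.015],[0,0,0.004,0,0.015],[0,0,0.002,0,0.015]]'; python3 tip.py
```

```text
time_s: 20.65
eef_pos: [506.9, 210.5, 73.9]
ee_rot: [0.017, 0.799, 0.601, 0.015]
force: [0.7, -0.4, -1.3]
grip_width: 0.278
t 20.65 pos [506.9 210.5  73.9] F [ 0.66 -0.43 -1.3 ] g 0.278
[0.017  0.7992 0.6007 0.0147] tip [509.5 209.9  15.4] [  0.    1.9 -42.5] [ 0.     0.039  0.018 -0.001 -0.056  0.002]
```

```bash
python3 -m inch '[[0,0,0.002,0,0.015],[0,0,0.001,0,0.015],[0,0,0.001,0,0.015],[0,0,0,0,0.015],[0,0,0,0,0.015]]'; python3 -m inch '[[0,0,0.0007,0,0.015],[0,0,0.0007,0,0.015],[0,0,0,0,0.015],[0,0,0,0,0.015],[0,0,0,0,0.015]]'; python3 tip.py
```

```text
time_s: 21.07
eef_pos: [507.4, 210.4, 69.3]
ee_rot: [0.017, 0.799, 0.601, 0.015]
force: [-0.5, 1.0, -1.2]
grip_width: 0.275
time_s: 21.48
eef_pos: [508.1, 210.5, 69.2]
ee_rot: [0.018, 0.799, 0.601, 0.016]
force: [0.3, 0.7, -1.5]
grip_width: 0.277
t 21.48 pos [508.1 210.5  69.2] F [ 0.33  0.74 -1.47] g 0.277
[0.0177 0.7991 0.6007 0.0158] tip [510.8 209.9  10.8] [ -0.3   1.  -47.2] [-0.001 -0.001 -0.     0.001 -0.003  0.001]
```

```bash
python3 -m inch '[[0,0,0.0005,0,0.015],[0,0,0,0,0.03],[0,0,0,0,0.035],[0,0,0,0,0.06],[0,0,0,0,0.0854]]' 20; python3 -m inch '[[0,0,0,0,0.0854],[0,0,0,0,0.0854],[0,0,0,0,0.0854],[0,0,0,0,0.0854],[0,0,0,0,0.0854]]'; python3 - <<'E'
from h import *
st();b=capture("scene");x,y=310,150
cv2.imwrite("pics/r2.png",cv2.resize(b[y:y+100,x:x+100],None,fx=5,fy=5,interpolation=cv2.INTER_CUBIC))
E
```

```text
time_s: 21.9
eef_pos: [508.4, 210.5, 68.9]
ee_rot: [0.018, 0.799, 0.601, 0.016]
force: [-1.3, -0.3, -0.7]
grip_width: 0.682
time_s: 22.32
eef_pos: [508.4, 210.5, 68.7]
ee_rot: [0.018, 0.799, 0.601, 0.016]
force: [0.1, 0.5, -0.5]
grip_width: 1.001
t 22.32 pos [508.4 210.5  68.7] F [ 0.09  0.54 -0.48] g 1.001
```

View pics/r2.png

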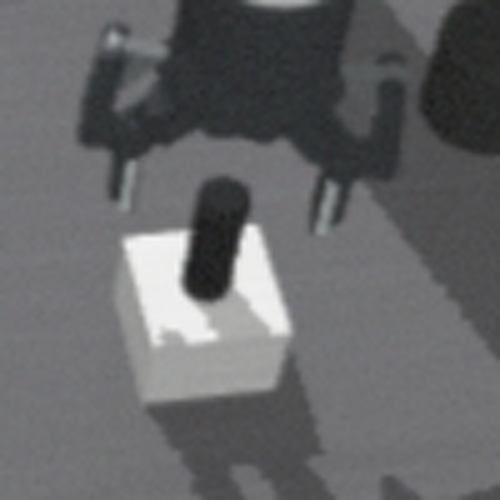

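The crop shows the probe upright in the stand, with the handle from (222,190) to (208,290) as at the start, and the fingers clear of it. I'll retreat upward along the tool axis.

```bash
python3 -m inch '[[0,0,-0.01,0,0.0854],[0,0,-0.015,0,0.0854],[0,0,-0.02,0,0.0854],[0,0,-0.02,0,0.0854],[0,0,-0.02,0,0.0854]]'; python3 -m inch '[[0,0,-0.015,0,0.0854],[0,0,-0.008,0,0.0854],[0,0,0,0,0.0854],[0,0,0,0,0.0854],[0,0,0,0,0.0854]]'; python3 - <<'E'
from h import *
st();b=capture("scene");a=cv2.imread("pics/scene0.png")
for n,(x0,y0,x1,y1) in(("cover",(170,200,300,295)),("stand",(330,180,372,232)),("socket",(355,255,380,285)),("wrench",(95,185,150,250))):
    d=cv2.absdiff(a[y0:y1,x0:x1],b[y0:y1,x0:x1]).max(2);print(n,'changed px',(d>60).sum())
cv2.imwrite("pics/end.png",b[130:300,90:400])
E
```

```text
time_s: 22.78
eef_pos: [502.0, 210.9, 155.3]
ee_rot: [0.016, 0.799, 0.601, 0.012]
force: [0.2, -0.2, 0.4]
grip_width: 1.0
time_s: 23.2
eef_pos: [502.2, 211.5, 185.6]
ee_rot: [0.018, 0.799, 0.601, 0.016]
force: [0.6, 0.1, -0.5]
grip_width: 1.001
t 23.2 pos [502.2 211.5 185.6] F [ 0.59  0.09 -0.47] g 1.001
cover changed px 7
stand changed px 0
socket changed px 64
wrench changed px 0
```

```bash
python3 - <<'E'
from h import *
a=cv2.imread("pics/scene0.png");b=capture("scene");x0,y0,x1,y1=350,250,385,290
for im in(a,b):
    print([(p.round(1),n) for p,n in blobs(im[y0:y1,x0:x1].min(2)>120,(x0,y0),8)],[(p.round(1),n) for p,n in blobs(cv2.Canny(im[y0:y1,x0:x1],60,150)>0,(x0,y0),8)])
d=cv2.absdiff(a,b)[y0:y1,x0:x1].max(2)
print([(p.round(1),n) for p,n in blobs(d>60,(x0,y0),3)], a[262:270:2,364:370:2].mean(2).round().tolist(), b[262:270:2,364:370:2].mean(2).round().tolist())
E
```

```text
[(array([365.6, 268.5]), np.int32(328))] [(array([370.9, 252.2]), np.int32(19)), (array([367. , 264.8]), np.int32(52)), (array([364.5, 280.9]), np.int32(32)), (array([376. , 283.5]), np.int32(21))]
[(array([365.3, 268.6]), np.int32(303))] [(array([370.5, 259.2]), np.int32(33)), (array([364.4, 265.7]), np.int32(44)), (array([366.2, 280.3]), np.int32(29))]
[(array([369.6, 263.3]), np.int32(62))] [[226.0, 227.0, 228.0], [229.0, 227.0, 226.0], [230.0, 226.0, 226.0], [229.0, 229.0, 225.0]] [[221.0, 158.0, 157.0], [224.0, 160.0, 155.0], [229.0, 218.0, 157.0], [227.0, 227.0, 215.0]]
```

The socket hasn't moved: its outline is within 0.3 px of where it was, and the changed pixels are a shadow falling across its top. Handing in.

```bash
python3 -c "
from rig import finish_job
print(finish_job())"
```

```text
the job is handed in; nothing more can be done
None
```

I found the high plug, pressed it home and put the probe back upright in its stand. I handed the job in at about 23 s; no verdict was reported.

- **Finding it:** I touched only two of the five plugs, because the first two already showed the 3 mm difference. The plug at cover position (55, 82) mm met the probe about 3.2 mm higher than the one at (55, 0). That home plug felt at most about 3 N.
- **Pressing it:** I pushed steadily to about 18.3 N net vertical force, with up to about 6 N sideways as well. A light re-touch met the plug at the same height as the home one: about 1.7 N at TCP 116.1 mm, against 1.2–1.8 N at 116.0 mm.
- **Tilt:** The tool tilted about 2.6° during the press and stayed tilted while I put the probe back. In the picture taken after release, the probe stood upright and looked as it did at the start.
- **Last checks:** Comparing pictures from before and after, the stand and wrench areas did not change at all and the cover area only slightly (7 pixels). The socket area changed by 64 pixels, but its outline is within 0.3 px of before, so I read that as a shadow.
- **Not checked:** I did not compare the can and the coupler by numbers. I could not view the final picture because I had reached the 12-picture limit.

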